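# Pin the brake pedal and open the fluid bottle

### The arm

A 6-joint arm with a two-finger parallel gripper is mounted at the origin on the work surface. World frame = base frame: x ahead of the robot, y to its left, z up, the work surface at z = 0. Lengths are in mm, angles in rad, forces in N, time in s.
With the tool pointing down it reaches from about 300 to 875 mm from the base axis. Payload 6.4 kg.
Tool frame: the origin (TCP) lies between the finger pads; the fingertips stand 22 mm ahead of it and the grasp point (between the pads) lies 3 mm ahead of it; x points along the fingers, y is the direction in which the jaws open and shut, and the axes are right-handed (so a half turn about x gives the same grasp; the last joint's range is limited). The gripper opens to 85 mm and grips with 20 to 120 N. Pads are 22 mm wide; open, the fingers measure 114 mm over their backs; the gripper's body (76 mm by 85 mm) begins 54 mm behind the grasp point. The pads swing forward as they close: fully open they stand 13 mm farther back than shut.
Start: joints at [0.964, 0.181, 1.607, -0, 1.354, -0.206], TCP at [224.329, 529.45, 253.288] pointing down, gripper open.
Joint ranges: [-2.99, 2.99], [-0.89, 2.07], [0.3, 2.58], [-1.14, 4.28], [0, 2.63], [-3.12, 3.12]. Speed limits (rad/s): [2.57, 2.57, 3.01, 3.14, 3.14, 3.14].

### API

Orientations are given as a unit quaternion [w, x, y, z].
In Python, from cell import r gives the robot as it stands.
- The arm moves only by the tool move_arm, never from a script. Its argument "moves" is a list of rows, each a list of 3 entries, a list of its own where there are three numbers: the turn, a rotation vector about the tool's x, y, z as a fraction of full scale, then the shift along the tool's x, y, z as a fraction of full scale, then the opening, from 0 (shut) to 1 (fully open). In form: [[[ax, ay, az], [x, y, z], jaw], ...]. A call has 1 to 8 rows; each row shifts and turns the pose as measured when the row begins, along the tool's axes as they then stand; what a row does not reach is not made up. Full scale, the value 1, is 150 mm for a shift and 30 degrees for a turn. A row lasts 1/8 s, in which the tool goes at most 62.5 mm and 10.7 degrees, less where a joint would pass 70% of its speed; a pose out of reach is approached as far as the arm can. A call with a number of a shift or a turn outside -1 to 1 is refused whole. A call with a gripper value outside its range is refused whole. The fingers move at their own pace and stop on an object; "newtons" is the grip in N (left out, the last holds). Time passes only in rows, so rows that do not move let the fingers close. It gives the time, the measured TCP pose, the force and the opening at its end, in the units of the state.
- r.state(): the state, without advancing time (a new reading comes with each control period).
- r.read_camera(name): name is "side" or "top" or "wrist"; returns (picture, depth): 480x640x3 uint8, red, green, blue; 480x640 float32, mm along the optical axis (not along the pixel's ray), 0 where there is no reading.
- r.camera_info(name): a dict with "fx", "fy", "cx", "cy" (pixels), "D" ([k1, k2, p1, p2, k3] as OpenCV has them; the pictures are not rectified), "extrinsics" (4x4, takes a point from world to camera coordinates). Camera axes: x right, y up, looking along -z (the intrinsics and any distortion apply to the point x, -y, -z); pixel columns grow to the right and rows downward; lengths in mm; the calibration is good to about 2 mm. A picture is of the moment at which its call begins: read the wrist's pose just before it. camera_info takes no time and is no camera call; for the wrist camera it gives the pose at the moment of the call.
- r.hand_in(): hands the job in, once; it reports no verdict.
Trained networks look in the newest picture that a camera, given by its name, has taken for a name from the list of things; names that differ only in an ending like _2 or _b are one class to them, and where a whole thing is asked for, a point or a joint stands for the part that bears it (a point fixed in the world has none). Each returns a list of dicts, best first, with "conf" (0 to 1); they miss things now and then, are a little off and sometimes report something else, mostly with a low value. They report only what shows in the picture. A call takes as long as a camera call. They do not tell look-alikes from the thing itself.
- r.boxes_of(camera, target): "at" ([row, column] in pixels, amid what is visible of it).
- r.silhouettes(camera, target): "pixels" (480x640 bool, what is visible of it) and "at" ([row, column] in pixels, amid what is visible of it).
The state is a dict: "clock": time; "joints": joint angles; "qd": joint speeds; "joint_torque": joint torques, N m; "eef_pos": TCP position; "tool_rot": TCP orientation; "contact_force": force on the tool from outside, world axes, zero at the start; "ft_torque": the same for the moment, N m; "opening": opening from 0.0 (shut) to 1.0 (fully open).
Only numpy, scipy, OpenCV 4.12 (cv2) and the standard library are available. Lean on these libraries where they do the work, as an engineer would, in place of code of your own. Each camera call takes 0.05 s, during which the arm holds its last target.

### The job

Get this motorbike rear brake ready for bench filling: first push the headed clevis pin, already started in the fork, straight down until its head sits on the fork, so that the pedal is joined to the master cylinder. Then open the oblong fluid bottle standing in the steel holder: press its safety cap down, keep it pressed while you turn it anticlockwise until it is free, and lift it off. Finish still holding the cap in the gripper, level and about 5 cm straight above the bottle's mouth so that drips fall back in; leave the other loose things on the table where they are.

Things in the scene. Friction and masses are not known exactly. Their poses are not given: they have to be found in the camera images.
- bracket: rear-brake bracket: steel pedal, horizontal master cylinder and clear reservoir cup on a plywood board fixed to the table. Origin on the table under the clevis pin, z up, +y to the master cylinder, +x to the pedal pivot. Board x -42..70, y -99..115 mm. Within 60 mm of the pin all stands below 52 mm; toe peg 61 mm high 98 mm away; cup 40 mm wide, 88 mm high, 84 mm off along +y
- fork_top (a point): centre of the top face of the steel fork (17 mm wide), 47 mm above the table; the pin's head comes to rest on it
- pin_head (a point): centre of the top face of the steel clevis pin's head. The pin stands upright, head up: head 16 mm across and 4 mm thick, shank 8 mm. It starts 11 to 18 mm too high, its tip already guided in the fork hole, and comes home when the head's top is 51 mm above the table
- pin (a joint): how far the pin has been pushed down, m: starts between 0 and 0.007, fully home at its stop at 0.018. A snug fit: it takes about 6 N to slide, stays where it is left, and stops hard when home
- bottle: white oblong plastic bottle (62 x 94 mm, long side along its y) wedged in a sheet-steel holder (104 x 98 mm, 55 mm high) that is fixed to the table: it neither turns nor lifts. Origin on the table on the axis of bottle and cap, z up. Flat top of the body 154 mm high, round shoulder rising from 62 mm across there to 40 mm across at 168 mm, neck 31 mm across, three locking lugs on the neck reaching out to 40 mm across
- mouth (a point): centre of the rim of the bottle's neck, on its axis, 200 mm above the table
- cap: black ribbed push-and-turn safety cap, 48 mm across (50 over the ribs), 28 mm high, 20 to 35 g. Origin at the centre of its open lower rim, z up through its closed top. Locked on the bottle its rim is 182 mm and its top 210 mm above the table. Unpressed, it turns only a few degrees and cannot be lifted. Once free, its inner lugs clear the neck after 15 mm of lift
- cap_top (a point): centre of the cap's flat top, 28 mm above its lower rim
- seal (a joint): spring sealing sleeve in the mouth, under the cap: m pressed down from the locked height. It pushes the cap up with about 4 N at 0, 8.5 N at 0.003, 13 N at 0.006; solid stop at 0.0065. To unlock, press the cap 3.5 to 6 mm down
- neck_lugs (a point): on the bottle's axis, height of the three locking lugs, 190 mm above the table. Keep the cap pressed and turn it anticlockwise seen from above (positive about z) past 42 degrees; from 42 to 80 degrees it is free and lifts straight off (60 is the middle; solid stop near 85)
- socket: stainless socket standing on end, 24 mm across, 32 mm high; origin under its centre; leave alone
- gauge: green plastic spark plug gauge with wire loops, 66 x 30 x 8 mm, long side along its x; origin under its centre; leave alone
- mirror: round chrome mirror lying face up, 104 mm across, 18 mm high, with a bent stem; origin under the centre of the disc; leave alone
- dish: white ceramic dish of washers, 100 mm across, 22 mm high; origin under its centre; leave alone
- oil: grey round oil bottle with a thin spout, 58 mm across, 180 mm high (not the one to open); origin under its centre; leave alone
- wrench: steel wrench, 170 mm long, lying flat; leave alone
Not all that is in view belongs to the job. What is meant by the cap is not orange or pink, and is the larger of those in its own colour.

How it is judged:
By the outcome, as a careful person would: the job done as asked, in the order asked, and still so for the second after the job is handed in, while the arm keeps its last pose, push and grip.
It also fails if it takes over 48 s, if anything falls off the work surface, if the arm or the gripper's body presses on something with over 40 N, if the wrist force passes 120 N, or if a joint passes its speed limit or range.

## Working session

There is one attempt and no reset: what is moved stays moved. The work goes in short steps, Python scripts to look and compute and a tool call to move; the robot and the scene stay as the last step left them, time stands still between calls to the robot, and variables do not carry over. Pictures are saved under pics/ and viewed, and the job is handed in when it is done.

Besides the shell and the picture viewer there is one more tool, called as name(argument=value, ...) on one line, values as JSON. move_arm: Moves the arm, as the interface text tells. Its arguments: {"type":"object","properties":{"moves":{"type":"array"},"newtons":{"type":"number"}},"required":["moves"]}

```bash
ls; mkdir -p pics; python3 - <<'E'
from cell import r
import cv2
print(r.state())
for c in ["side","top","wrist"]:
    p,d=r.read_camera(c); cv2.imwrite(f"pics/{c}0.png",p[:,:,::-1])
    i=r.camera_info(c); print(c,i)
E
```

```text
pics
{'clock': 0.0, 'joints': array([ 9.63712026e-01,  1.81521747e-01,  1.60798268e+00,  5.37521158e-06,
        1.35378328e+00, -2.06299586e-01]), 'qd': array([-1.35969495e-03, -1.29563215e-03, -7.74819603e-04,  1.50097584e-03,
       -9.45043667e-05,  5.88646107e-04]), 'joint_torque': array([ 5.08635057e-04, -4.44868362e+01, -3.51347888e+01, -2.44517905e-04,
        8.92830634e-03,  3.23664347e-05]), 'eef_pos': array([224.02403814, 529.02533798, 252.40720063]), 'tool_rot': array([ 0.69271745,  0.14020301,  0.69319499, -0.14130236]), 'contact_force': array([-0.08258463, -0.44649012,  1.09558291]), 'ft_torque': array([-0.04144285,  0.01190737, -0.03279266]), 'opening': 1.0001911201639102}
side {'fx': 617.2645371198095, 'fy': 617.2645371198095, 'cx': 326.2647696871137, 'cy': 246.95897990740875, 'D': array([-0.10107583,  0.        ,  0.        ,  0.        ,  0.        ]), 'extrinsics': array([[ 8.25400158e-01, -5.64536444e-01, -3.63083125e-03,
        -3.98708339e+02],
       [ 3.85454157e-01,  5.58844340e-01,  7.34246619e-01,
        -3.08424028e+02],
       [-4.12479906e-01, -6.0744
[... 519 characters left out ...]
18104e-02, -2.33079196e-02,  9.96405526e-01,
        -1.10256786e+03],
       [ 0.00000000e+00,  0.00000000e+00,  0.00000000e+00,
         1.00000000e+00]])}
wrist {'fx': 362.1020961488309, 'fy': 362.1020961488309, 'cx': 323.5912181692247, 'cy': 240.07677914823364, 'D': array([-0.02632333,  0.        ,  0.        ,  0.        ,  0.        ]), 'extrinsics': array([[ 3.89785893e-01,  9.20904941e-01, -1.02345058e-03,
        -5.73476190e+02],
       [-8.87541210e-01,  3.75367328e-01, -2.67151586e-01,
         3.71183005e+01],
       [-2.45637046e-01,  1.05040274e-01,  9.63653974e-01,
        -3.78222421e+02],
       [ 0.00000000e+00,  0.00000000e+00,  0.00000000e+00,
         1.00000000e+00]])}
```

View pics/side0.png

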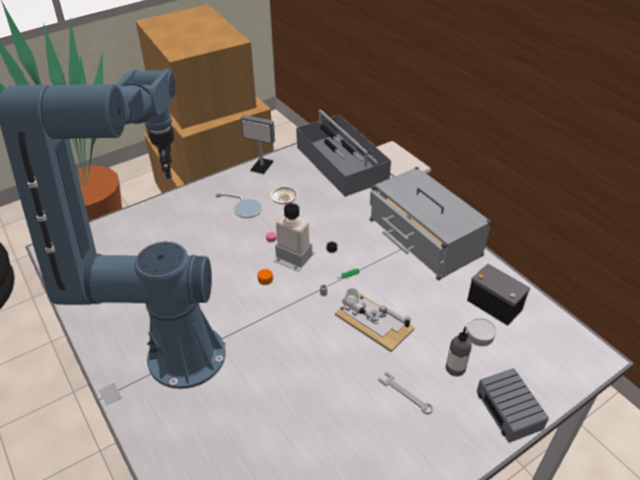

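View pics/top0.png

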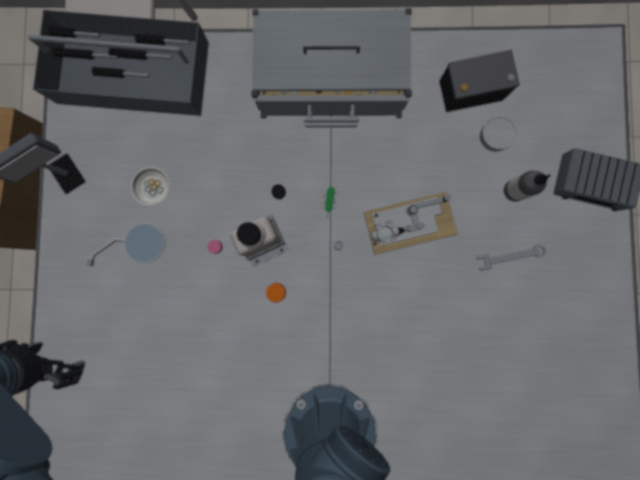

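View pics/wrist0.png

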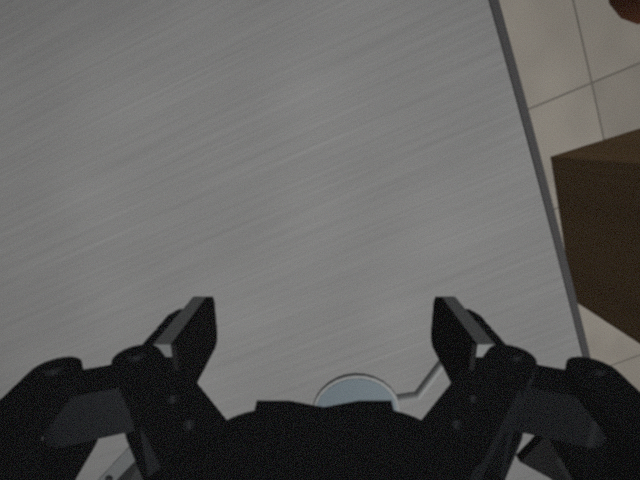

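The side and top views show the black cap on the bottle (top view, row 233, col 248) and the bracket around row 222, col 410. The caps on the table at (191,279), (247,215) and (292,276) are decoys. Next I'll measure positions.

```bash
cat > h.py <<'E'
from cell import r
import numpy as np, cv2
from scipy.spatial.transform import Rotation as R
def cam(c):
    i=r.camera_info(c); K=np.array([[i['fx'],0,i['cx']],[0,i['fy'],i['cy']],[0,0,1]]); return K,np.array(i['D']),np.array(i['extrinsics'])
F=np.diag([1,-1,-1.])
def ray(c,rc,info=None):
    K,D,E=info or cam(c)
    u=cv2.undistortPoints(np.array([[[rc[1],rc[0]]]],float),K,D)[0,0]
    d=E[:3,:3].T@F@np.array([u[0],u[1],1.]); o=-E[:3,:3].T@E[:3,3]
    return o,d
def atz(c,rc,z,info=None):
    o,d=ray(c,rc,info); return o+d*(z-o[2])/d[2]
def atd(c,rc,dep,info=None):
    o,d=ray(c,rc,info); return o+d*dep
def proj(c,P,info=None):
    K,D,E=info or cam(c)
    P=np.atleast_2d(P); q=(F@(E[:3,:3]@P.T+E[:3,3:])).T
    uv=cv2.projectPoints(q,np.zeros(3),np.zeros(3),K,D)[0][:,0]; return uv[:,::-1]
def tri(rays):
    A=np.zeros((3,3));b=np.zeros(3)
    for o,d in rays:
        d=d/np.linalg.norm(d);M=np.eye(3)-np.outer(d,d);A+=M;b+=M@o
    return np.linalg.solve(A,b)
def rot(s=None):
    q=(s or r.state())['tool_rot']; return R.from_quat([q[1],q[2],q[3],q[0]])
E
python3 - <<'E'
from h import *
S={}
for c in ["top","side"]:
    p,d=r.read_camera(c)
    for t in ["pin_head","cap_top","cap","bracket","fork_top","bottle","mouth"]:
        for o in r.boxes_of(c,t)[:3]:
            rc=o['at']; dep=d[int(round(rc[0])),int(round(rc[1]))]
            print(c,t,round(o['conf'],2),np.round(rc,1),np.round(atd(c,rc,dep),0), 'z51',np.round(atz(c,rc,58 if t=="pin_head" else 47 if t=='fork_top' else 210),1))
    p=cv2.resize(p[180:280,200:480] if c=="top" else p[190:360,240:440],None,fx=2.8 if c=='top' else 3.5,fy=2.8 if c=='top' else 3.5,interpolation=cv2.INTER_CUBIC); cv2.imwrite(f"pics/{c}1.png",p[:,:,::-1])
print(r.state()['clock'])
E
```

```text
top pin_head 0.6 [225.  408.7] [ 507. -191.   43.] z51 [ 505.8 -188.1   58. ]
top cap_top 0.71 [191.1 277. ] [594. 136.  22.] z51 [560.3 113.3 210. ]
top cap_top 0.7 [290.2 276.7] [346. 132.  29.] z51 [353.7 111.  210. ]
top cap_top 0.66 [234.5 251.4] [469. 166. 210.] z51 [468.6 165.5 210. ]
top cap 0.81 [232.3 247.5] [473. 174. 211.] z51 [473.2 173.8 210. ]
top cap 0.8 [291.8 276.5] [342. 132.  28.] z51 [350.4 111.3 210. ]
top cap 0.57 [245.  214.5] [457. 292.  16.] z51 [446.3 242.1 210. ]
top bracket 0.62 [224.  411.3] [ 509. -196.   46.] z51 [ 492.  -166.6  210. ]
top bottle 0.93 [243.4 264. ] [454. 147. 152.] z51 [450.2 138.9 210. ]
top mouth 0.65 [246.9 265.5] [449. 152.  93.] z51 [442.9 135.6 210. ]
top mouth 0.23 [221.7 406.5] [ 518. -190.   17.] z51 [ 496.8 -156.7  210. ]
side pin_head 0.72 [244.4 293.7] [453. 138.  88.] z51 [469.6 166.6  58. ]
side cap_top 0.72 [319.6 374.2] [ 499. -223.   42.] z51 [ 404.  -332.4  210. ]
side cap_top 0.63 [208.5 294. ] [474. 162. 209.] z51 [473.7 160.2 210. ]
side cap_top 0.53 [238.2 274.6] [462. 281.   4.] z51 [354.7  76.8 210. ]
side cap 0.64 [246.4 332.7] [592. 121.  20.] z51 [473.6 -47.8 210. ]
side cap 0.48 [276.3 266.1] [336. 119.  28.] z51 [256.  -43.4 210. ]
side cap 0.47 [210.9 293.2] [467. 154. 208.] z51 [465.5 151.8 210. ]
side bracket 0.92 [319.5 374.8] [ 503. -220.   37.] z51 [ 405.4 -333.   210. ]
side fork_top 0.69 [321.2 374.4] [ 502. -221.   31.] z51 [ 492.5 -231.6   47. ]
side bottle 0.61 [244.9 290.4] [444. 143.  87.] z51 [377.3  26.3 210. ]
side mouth 0.7 [243.6 292.7] [454. 146.  85.] z51 [385.7  27.2 210. ]
0.95
```

```bash
python3 -c "print(1)"
```

```text
1
```

View pics/top1.png

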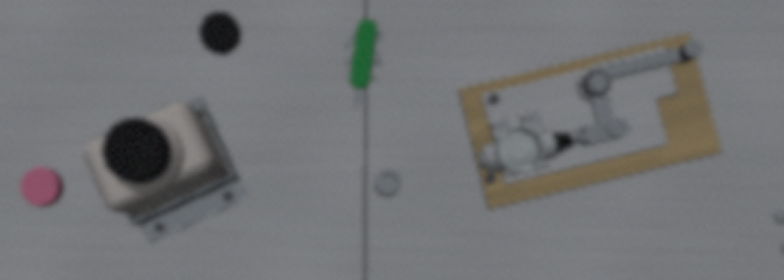

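View pics/side1.png

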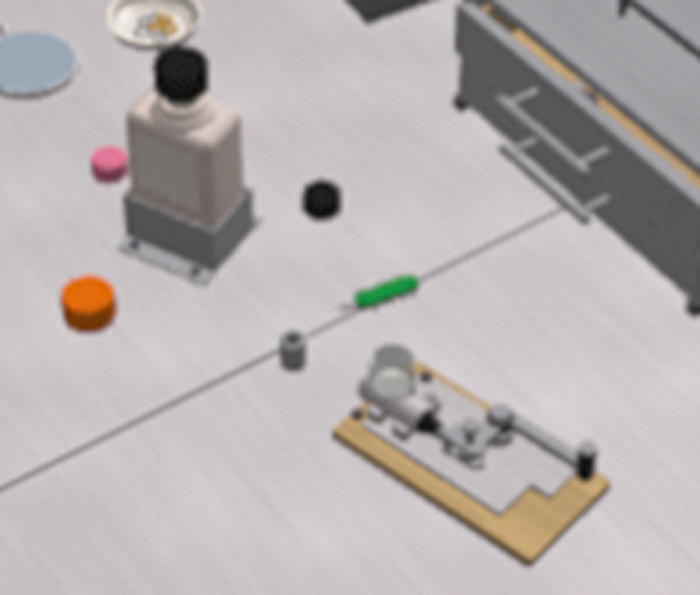

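The top crop shows the bracket, with the pin at about full-image (225, 419). Its network hit at (225,409) is on the linkage. I'll fit the board corners for the bracket pose, work out the camera-to-tool geometry, and get the bottle axis from the cap.

```bash
python3 - <<'E'
from h import *
from scipy.optimize import least_squares
s=r.state(); Rt=rot(s)
print("tool axes cols\n",np.round(Rt.as_matrix(),3))
K,D,E=cam("wrist"); C=-E[:3,:3].T@E[:3,3]
print("cam in tool",Rt.inv().apply(C-s['eef_pos']), "look in tool",Rt.inv().apply(-E[2,:3]),"up",Rt.inv().apply(E[1,:3]))
cor=np.array([[458,90],[688,35],[720,152],[488,208]])/2.8+[200,180]
P=np.array([[70,115],[70,-99],[-42,-99],[-42,115]])
W=np.array([atz("top",(c[1],c[0]),12)[:2] for c in cor])
def f(x):
    c,s_=np.cos(x[2]),np.sin(x[2]); return ((P@np.array([[c,s_],[-s_,c]]))+x[:2]-W).ravel()
o=least_squares(f,[505,-200,0]); print(o.x,np.degrees(o.x[2]),np.round(o.fun,1))
print("pin guess",atz("top",(225.4,419),55))
for c in ["top","side"]:
    for x in r.silhouettes(c,"cap")[:4]:
        m=x['pixels']; print(c,round(x['conf'],2),np.round(x['at'],1),m.sum())
E
```

```text
tool axes cols
 [[-0.     0.39   0.921]
 [-0.     0.921 -0.39 ]
 [-1.    -0.     0.   ]]
cam in tool [-121.21966824   -0.92354742  -65.44601766] look in tool [9.63586068e-01 5.01649553e-04 2.67397901e-01] up [ 2.67398067e-01 -2.97491005e-04 -9.63586107e-01]
[ 5.03347804e+02 -2.10862978e+02  2.42679567e-01] 13.904514948733011 [ 0.9  0.8  1.9 -0.5 -1.3 -0.8 -1.5  0.5]
pin guess [ 505.19301511 -213.35076527   55.        ]
top 0.94 [233.3 247.4] 448
top 0.79 [291.5 274.6] 343
top 0.67 [190.5 277.7] 180
top 0.58 [243.4 213.4] 187
side 0.68 [244.4 332.8] 113
side 0.58 [210.8 292.4] 218
side 0.46 [274.3 265.7] 199
```

move_arm(moves=[[[0, 0, 0], [0, -0.3, 0.286], 1], [[0, 0, 0], [0, -0.3, 0.286], 1], [[0, 0, 0], [0, -0.3, 0.286], 1], [[0, 0, 0], [0, -0.3, 0.286], 1], [[0, 0, 0], [0, -0.3, 0.286], 1], [[0, 0, 0], [0, -0.3, 0.286], 1], [[0, 0, 0], [0, -0.3, 0.286], 1], [[0, 0, 0], [0, -0.3, 0.286], 1]])

```text
clock: 2.05
eef_pos: [402.4, 62.3, 254.7]
tool_rot: [0.696, 0.139, 0.691, -0.136]
contact_force: [0.8, 0.4, -0.9]
opening: 1.003
```

```bash
cat >> h.py <<'E'
def go(P,yaw=None):
    s=r.state();Rt=rot(s); d=Rt.inv().apply(np.array(P)-s['eef_pos'])
    # target rotation: x down, z axis at yaw
    y=np.radians(-22.95 if yaw is None else yaw); z=np.array([np.cos(y),np.sin(y),0]);x=np.array([0,0,-1.]);M=np.c_[x,np.cross(z,x),z]
    rv=(Rt.inv()*R.from_matrix(M)).as_rotvec()
    print("clock",round(s['clock'],2),"pos",np.round(s['eef_pos'],1),"F",np.round(s['contact_force'],1),"T",np.round(s['ft_torque'],2),"j6",round(s['joints'][5],2),"open",round(s['opening'],3))
    print("shift mm",np.round(d,1),"frac",np.round(d/150,4),"turn frac",np.round(np.degrees(rv)/30,3), "len",round(np.linalg.norm(d),1))
E
python3 -c "
from h import *
go([505,-212,200])"
```

```text
clock 2.05 pos [402.4  62.3 254.7] F [ 0.8  0.4 -0.9] T [0.02 0.03 0.04] j6 -1.32 open 1.003
shift mm [  55.1 -214.6  199.1] frac [ 0.3674 -1.431   1.3271] turn frac [ 0.018  0.013 -0.009] len 297.9
```

move_arm(moves=[[[0, 0, 0], [0.06, -0.29, 0.27], 1], [[0, 0, 0], [0.08, -0.29, 0.27], 1], [[0, 0, 0], [0.08, -0.29, 0.27], 1], [[0, 0, 0], [0.08, -0.29, 0.27], 1], [[0.018, 0.013, -0.009], [0.07, -0.27, 0.25], 1], [[0, 0, 0], [0, 0, 0], 1]])

```text
clock: 2.8
eef_pos: [508.5, -225.9, 200.5]
tool_rot: [0.695, 0.143, 0.69, -0.143]
contact_force: [0.3, 0.2, 0.0]
opening: 1.004
```

```bash
python3 - <<'E'
from h import *
go([505,-212,200])
info=cam("wrist"); p,d=r.read_camera("wrist"); cv2.imwrite("pics/w1.png",p[:,:,::-1])
for t in ["pin_head","fork_top","pin"]:
    for o in r.boxes_of("wrist",t)[:3]:
        rc=o['at'];dep=d[int(round(rc[0])),int(round(rc[1]))]; print(t,o['conf'],np.round(rc,1),np.round(atd("wrist",rc,dep,info),1),np.round(atz("wrist",rc,62,info),1))
E
```

```text
clock 2.8 pos [ 508.5 -225.9  200.5] F [0.3 0.2 0. ] T [-0.03  0.    0.06] j6 -1.8 open 1.004
shift mm [ 0.4 11.4 -8.7] frac [ 0.0027  0.0759 -0.0583] turn frac [-0.014  0.013 -0.001] len 14.4
pin_head 0.82 [225.3 337.4] [ 506.8 -215.3   70.5] [ 508.8 -215.8   62. ]
fork_top 0.85 [209.7 362. ] [ 508.3 -194.5   47.9] [ 505.2 -194.8   62. ]
pin 0.73 [207.9 360.7] [ 506.6 -194.9   48. ] [ 503.6 -195.2   62. ]
pin 0.71 [223.8 338.5] [ 505.9 -214.1   71.2] [ 508.1 -214.6   62. ]
pin 0.52 [182.3 587.8] [572.3  -3.6   8.9] [551.1 -37.1  62. ]
```

View pics/w1.png

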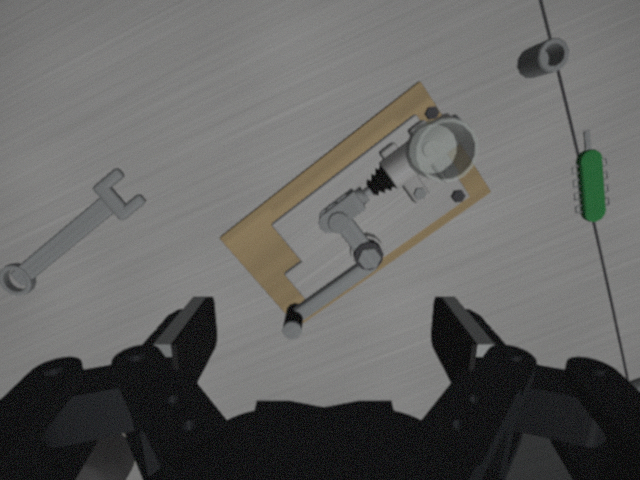

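```bash
python3 - <<'E'
from h import *
info=cam("wrist"); p,d=r.read_camera("wrist"); 
c=p[180:280,290:410]; c=cv2.resize(c,None,fx=6,fy=6,interpolation=cv2.INTER_CUBIC); cv2.imwrite("pics/w2.png",c[:,:,::-1])
for o in r.silhouettes("wrist","pin_head")[:2]:
    m=o['pixels']; rr,cc=np.nonzero(m); print(o['conf'],o['at'],m.sum(),rr.min(),rr.max(),cc.min(),cc.max())
dd=d[205:240,322:358]; print(np.round(dd[::2,::2]).astype(int))
E
```

```text
0.86 [224.8, 330.3] 370 214 235 322 343
[[309 308 291 289 287 280 278 277 278 279 278 278 279 279 278 279 278 277]
 [308 290 284 285 280 279 280 278 279 279 279 279 279 279 279 279 279 279]
 [291 285 281 280 280 280 281 278 281 280 280 279 280 279 279 278 280 279]
 [286 281 280 279 280 279 280 280 279 279 281 280 282 280 279 280 279 279]
 [281 280 279 281 280 281 279 280 280 281 279 279 279 279 280 281 281 280]
 [279 281 281 262 259 259 258 260 281 281 281 280 280 281 281 281 281 309]
 [280 280 260 259 259 259 259 259 259 260 282 282 281 281 281 311 310 311]
 [282 260 260 258 258 259 259 260 259 259 281 282 281 282 312 311 311 312]
 [282 259   0 260 261 259 260 259 259 260 259 282 282 312 311 311 310 311]
 [263 260 260 261 259 259 260 260 260 260 259 288 289 289 312 311 313 311]
 [261 260 261 261 260 260 260 260 260 262 261 289 288 289 293 313 313 312]
 [262 260 261 262 261 261 260 261 260 261 261 290 289 290 290 297 312 315]
 [284 260 261 262 262 261 262 260 262 261 260 290 290 290 289 290 312 312]
 [284 262 261 261 262 261 262 262 261 262 291 290 292 291 291 290 291 314]
 [283 285 263 260 262 262 263 263 262 290 290 291 290 290 291 292 291 293]
 [315 314 315 315 263 263 262 291 290 292 290 292 292 292 290 291 292 293]
 [315 316 317 316 315 317 316 292 293 293 292 291 292 292 292 292 292 292]
 [315 316 316 317 316 316 317 316 293 291 293 292 293 293 293 290 291 292]]
```

View pics/w2.png

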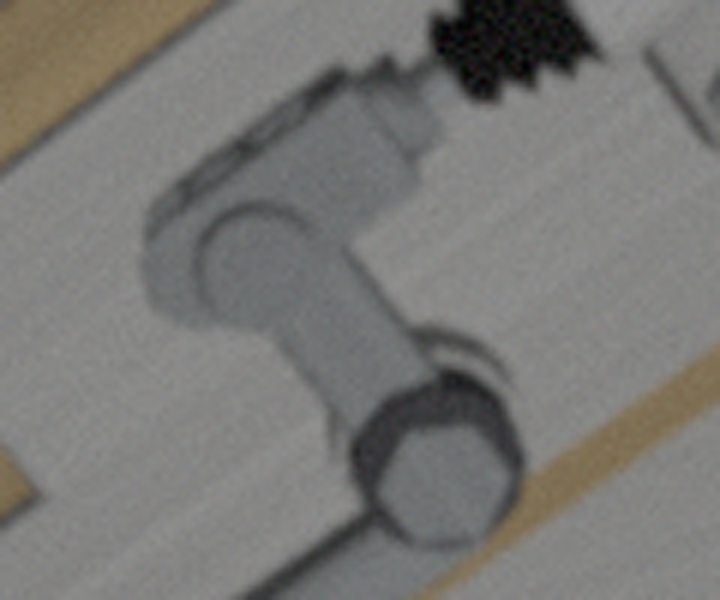

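```bash
python3 - <<'E'
from h import *
info=cam("wrist"); p,d=r.read_camera("wrist")
K,D,E=info
rr,cc=np.mgrid[205:245,312:355]; m=(d[205:245,312:355]>250)&(d[205:245,312:355]<268)
P=np.array([atd("wrist",(a,b),d[a,b],info) for a,b in zip(rr[m],cc[m])])
print(m.sum(),np.median(P,0),P.mean(0),P.min(0),P.max(0))
t=np.median(P[:,2])
(cx,cy),rad=cv2.minEnclosingCircle(np.c_[cc[m],rr[m]].astype(np.float32)); print(cy,cx,rad)
Q=atz("wrist",(cy,cx),t,info); print(Q, atz("wrist",(224.5,332.3),t,info)); go([Q[0],Q[1],t+40])
for c in ("top","side"): print(c,proj(c,Q))
E
```

```text
370 [ 505.49960732 -214.07583561   69.40349578] [ 505.48276233 -214.05121575   69.32370131] [ 498.01894027 -221.83091416   64.77329865] [ 513.64623148 -206.48322771   71.2798792 ]
224.07830810546875 332.3915710449219 11.10270881652832
[ 505.42264268 -213.88617372   69.40349578] [ 505.68482437 -214.06704887   69.40349578]
clock 3.15 pos [ 508.5 -221.3  202.6] F [0.6 0.4 1.1] T [0.   0.01 0.04] j6 -1.8 open 0.998
shift mm [93.2  5.6 -6.6] frac [ 0.6212  0.0372 -0.044 ] turn frac [-0.003  0.018 -0.002] len 93.6
top [[224.6887291  420.43701237]]
side [[310.30368086 374.58336148]]
```

move_arm(moves=[[[0, 0.018, 0], [0.15, 0.02, -0.022], 0], [[0, 0, 0], [0.3, 0.01, -0.012], 0], [[0, 0, 0], [0.1, 0.005, -0.005], 0], [[0, 0, 0], [0, 0, 0], 0]], newtons=60)

```text
clock: 3.65
eef_pos: [505.1, -211.1, 117.0]
tool_rot: [0.693, 0.14, 0.693, -0.14]
contact_force: [0.0, 0.3, 0.1]
opening: 0.144
```

```bash
python3 - <<'E'
from h import *
go([505.5,-214,95]);p,d=r.read_camera("wrist"); cv2.imwrite("pics/w3.png",p[:,:,::-1]);go([505.5,-214,95])
E
```

```text
clock 3.65 pos [ 505.1 -211.1  117. ] F [0.  0.3 0.1] T [-0.01  0.02  0.06] j6 -1.79 open 0.144
shift mm [22.  -2.5  1.5] frac [ 0.1467 -0.0165  0.0101] turn frac [ 0.003 -0.    -0.001] len 22.2
clock 3.7 pos [ 505.3 -211.4  117.6] F [-0.6  1.  -0.2] T [-0.06  0.01  0.01] j6 -1.79 open 0.052
shift mm [22.6 -2.4  1.2] frac [ 0.1509 -0.0157  0.0079] turn frac [ 0.003  0.001 -0.001] len 22.8
```

View pics/w3.png

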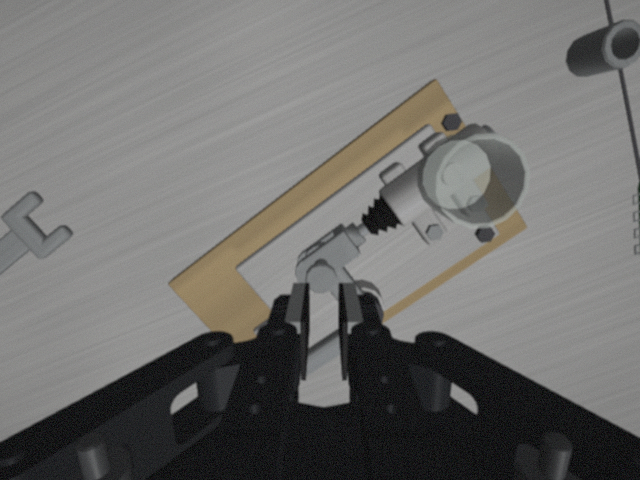

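move_arm(moves=[[[0, 0, 0], [0.06, -0.016, 0.008], 0], [[0, 0, 0], [0.06, 0, 0], 0], [[0, 0, 0], [0, 0, 0], 0]])

```text
clock: 4.08
eef_pos: [507.2, -215.6, 101.2]
tool_rot: [0.695, 0.14, 0.691, -0.141]
contact_force: [-0.1, 0.3, 0.3]
opening: -0.003
```

```bash
python3 - <<'E'
from h import *
go([505.5,-214,73]);p,d=r.read_camera("wrist"); cv2.imwrite("pics/w4.png",p[180:420,160:480,::-1]);go([505.5,-214,73])
E
```

```text
clock 4.08 pos [ 507.2 -215.6  101.2] F [-0.1  0.3  0.3] T [-0.01  0.01  0.03] j6 -1.79 open -0.003
shift mm [28.2  0.8 -2.4] frac [ 0.1878  0.0052 -0.0157] turn frac [0.003 0.011 0.001] len 28.3
clock 4.12 pos [ 507.5 -215.7  101.6] F [ 0.4 -0.9  0.1] T [-0.   -0.04  0.08] j6 -1.79 open 0.001
shift mm [28.6  0.8 -2.7] frac [ 0.1906  0.0056 -0.0181] turn frac [0.003 0.012 0.001] len 28.7
```

View pics/w4.png

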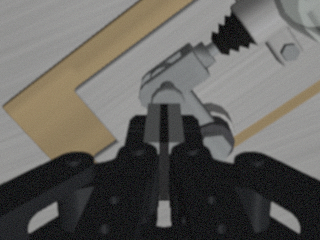

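```bash
python3 - <<'E'
from h import *
info=cam("wrist");s=r.state();p,d=r.read_camera("wrist");T=rot(s)
Z=[];
for a in range(255,300):
    for b in range(290,360):
        if d[a,b]>0:
            P=atd("wrist",(a,b),d[a,b],info)
            if 64<P[2]<75: Z.append(np.r_[a,b,T.inv().apply(P-s['eef_pos'])])
Z=np.array(Z);print(len(Z),Z.min(0),Z.max(0))
for a in np.unique(Z[:,0]): q=Z[Z[:,0]==a]; print(int(a),q[:,1].min(),q[:,1].max(),np.round([q[:,3].min(),q[:,3].max(),q[:,4].mean()],1))
E
```

```text
555 [265.         311.          30.42349992  -6.63421389 -10.64426971] [291.         344.          36.75800685   8.57650725   1.7318778 ]
265 323.0 331.0 [ -1.2   2.5 -10.2]
266 321.0 335.0 [ -2.1   4.4 -10. ]
267 318.0 336.0 [-3.5  4.8 -9.8]
268 317.0 337.0 [-3.9  5.3 -9.6]
269 316.0 339.0 [-4.3  6.3 -9.2]
270 315.0 340.0 [-4.8  6.7 -8.8]
271 314.0 341.0 [-5.3  7.1 -8.3]
272 314.0 341.0 [-5.3  7.1 -7.9]
273 313.0 342.0 [-5.8  7.6 -7.4]
274 312.0 342.0 [-6.2  7.5 -7. ]
275 312.0 343.0 [-6.2  8.1 -6.5]
276 312.0 343.0 [-6.2  8.  -6. ]
277 312.0 343.0 [-6.1  7.9 -5.6]
278 311.0 344.0 [-6.6  8.6 -5. ]
279 311.0 344.0 [-6.6  8.4 -4.5]
280 311.0 344.0 [-6.6  8.4 -4.1]
281 311.0 344.0 [-6.6  8.4 -3.7]
282 311.0 344.0 [-6.6  8.4 -3.1]
283 311.0 344.0 [-6.6  8.4 -2.7]
284 340.0 344.0 [ 6.5  8.5 -2.2]
285 340.0 344.0 [ 6.6  8.4 -1.9]
286 340.0 343.0 [ 6.6  8.  -1.2]
287 341.0 343.0 [ 7.   8.  -0.7]
288 341.0 343.0 [ 7.1  8.  -0.2]
289 341.0 343.0 [7.1 8.  0.4]
290 341.0 341.0 [7.1 7.1 0.6]
291 341.0 341.0 [7.1 7.1 1.7]
```

move_arm(moves=[[[0, 0.01, 0], [0.03, 0.006, -0.017], 0], [[0, 0, 0], [0.04, 0, 0], 0], [[0, 0, 0], [0.03, 0, 0], 0], [[0, 0, 0], [0.03, 0, 0], 0]])

```text
clock: 4.68
eef_pos: [506.2, -214.3, 83.1]
tool_rot: [0.694, 0.139, 0.692, -0.141]
contact_force: [-2.7, 0.5, 7.1]
opening: -0.002
```

```bash
python3 - <<'E'
from h import *
go([505.5,-214,73])
E
```

```text
clock 4.67 pos [ 506.2 -214.3   83.1] F [-2.7  0.5  7.1] T [0.2  0.43 0.  ] j6 -1.79 open -0.002
shift mm [10.1  0.1 -0.8] frac [ 0.0672  0.0005 -0.0052] turn frac [0.003 0.005 0.003] len 10.1
```

Contact at about 7 N, and the pin is sliding. I'll keep going.

move_arm(moves=[[[0, 0, 0], [0.035, 0, -0.003], 0], [[0, 0, 0], [0.035, 0, 0], 0], [[0, 0, 0], [0.02, 0, 0], 0]])

```text
clock: 5.05
eef_pos: [506.4, -214.4, 72.6]
tool_rot: [0.694, 0.139, 0.692, -0.141]
contact_force: [-13.9, 8.4, 41.0]
opening: 0.003
```

```bash
python3 - <<'E'
from h import *
go([505.5,-214,73])
E
```

```text
clock 5.05 pos [ 506.4 -214.4   72.6] F [-13.9   8.4  41. ] T [1.43 2.55 0.03] j6 -1.79 open 0.003
shift mm [-0.4  0.1 -1. ] frac [-0.0025  0.0004 -0.0064] turn frac [0.005 0.005 0.003] len 1.0
```

The pin hit its hard stop at TCP z 72.6, so the fingertips are at 50.6. I'll lift off, open the jaws and check.

move_arm(moves=[[[0, 0, 0], [-0.1, 0, 0], 0], [[0, 0, 0], [-0.4, 0, 0], 1], [[0, 0, 0], [-0.3, 0, 0], 1], [[0, 0, 0], [-0.1, 0, 0], 1]])

```text
clock: 5.55
eef_pos: [505.4, -213.5, 209.9]
tool_rot: [0.693, 0.14, 0.694, -0.14]
contact_force: [0.8, -0.4, -1.1]
opening: 0.637
```

```bash
python3 - <<'E'
from h import *
go([505.5,-214,200])
info=cam("wrist"); p,d=r.read_camera("wrist"); cv2.imwrite("pics/w5.png",p[:,:,::-1])
for o in r.boxes_of("wrist","pin_head")[:3]: print(o['conf'],np.round(o['at'],1))
o=r.silhouettes("wrist","pin_head")
if o:
    m=o[0]['pixels']&(d>0); P=np.array([atd("wrist",q,d[tuple(q)],info) for q in np.argwhere(m)]); print(o[0]['at'],np.median(P,0))
uv=proj("wrist",[505.5,-214,51],info)[0];print(uv)
a,b=np.round(uv).astype(int)
print(np.round([[atd("wrist",(i,j),d[i,j],info)[2] for j in range(b-22,b+23,4)] for i in range(a-22,a+23,4)]).astype(int))
E
```

```text
clock 5.55 pos [ 505.4 -213.5  209.9] F [ 0.8 -0.4 -1.1] T [-0.07 -0.02  0.04] j6 -1.79 open 0.637
shift mm [ 9.9 -0.4  0.3] frac [ 0.0658 -0.0026  0.0022] turn frac [ 0.005 -0.002  0.002] len 9.9
0.61 [224.6 322. ]
[227.6, 321.8] [ 505.44369039 -213.89532526   51.56746792]
[225.70439866 324.35794886]
[[ 19  19  19  18  20  20  18  29  42  48  45  43]
 [ 19  17  19  19  18  19  31  46  47  47  47  43]
 [ 19  18  19  19  19  38  47  48  48  47  48  48]
 [ 20  20  18  32  42  48  48  48  48  48  48  48]
 [ 20  19  31  46  52  52  51  54  48  46  47  48]
 [ 18  17  48  48  52  52  52  52  49  48  48  20]
 [ 19  19  47  48  52  53 331  52  47  42  18  18]
 [331  46  47  47  52  51  52  53  41  43  42 331]
 [ 19  19  48  50  47  48  48  41  42  42  41  36]
 [ 18  18  21  48  48  18  40  41  42  42  41  42]
 [ 18  20  19  19  19  20  19  40  42  41  43  42]
 [ 18  19  19  20  19  19  19  19  42  43  41  42]]
```

View pics/w5.png

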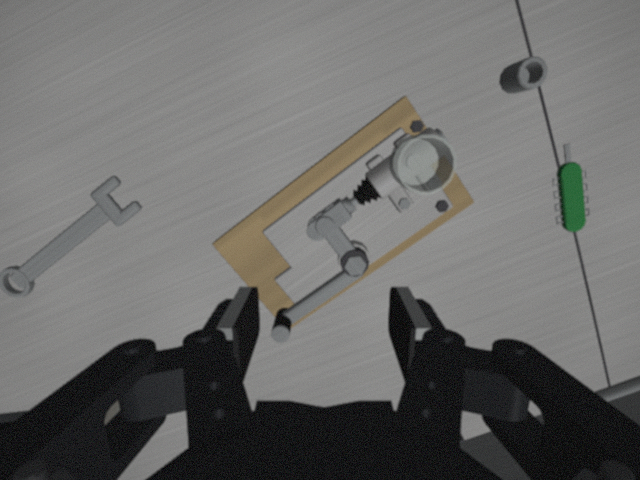

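Pin home: the head top reads 52 against 48 for the fork, so the 4 mm head is seated. Now to the bottle.

```bash
python3 - <<'E'
from h import *
go([472,166,330])
E
```

```text
clock 5.7 pos [ 504.2 -212.8  206.6] F [ 0.   0.1 -0.5] T [0.01 0.02 0.05] j6 -1.79 open 0.886
shift mm [-122.5  336.6 -177.2] frac [-0.8167  2.2442 -1.1813] turn frac [ 0.004 -0.01   0.   ] len 399.7
```

move_arm(moves=[[[0, 0, 0], [-0.25, 0.27, -0.15], 1], [[0, 0, 0], [-0.22, 0.32, -0.17], 1], [[0, 0, 0], [-0.15, 0.34, -0.18], 1], [[0, 0, 0], [-0.1, 0.34, -0.18], 1], [[0, 0, 0], [-0.05, 0.34, -0.18], 1], [[0, 0, 0], [-0.02, 0.34, -0.18], 1], [[0, 0, 0], [0, 0.2, -0.1], 1], [[0, 0, 0], [0, 0, 0], 1]])

```text
clock: 6.7
eef_pos: [465.9, 161.7, 310.6]
tool_rot: [0.68, 0.142, 0.706, -0.14]
contact_force: [0.7, -0.6, -0.3]
opening: 1.003
```

```bash
python3 - <<'E'
from h import *
go([472,166,330])
info=cam("wrist");s=r.state(); p,d=r.read_camera("wrist"); cv2.imwrite("pics/w6.png",p[:,:,::-1])
for t in ("cap","cap_top"):
  for o in r.silhouettes("wrist",t)[:3]:
    m=o['pixels']&(d>0); P=np.array([atd("wrist",q,d[tuple(q)],info) for q in np.argwhere(m)]); print(t,o['conf'],np.round(o['at'],1),m.sum(),np.median(P,0))
    top=np.abs(P[:,2]-np.percentile(P[:,2],80))<5
    if np.median(P[:,2])>150:
        T=P[top].astype(np.float32); (x,y),rad=cv2.minEnclosingCircle(T[:,:2]); print("top",T[:,2].mean(),T[:,:2].mean(0),(x,y),rad)
E
```

```text
clock 6.7 pos [465.9 161.7 310.6] F [ 0.7 -0.6 -0.3] T [-0.   -0.01 -0.03] j6 -1.09 open 1.003
shift mm [-19.6   6.2   3.2] frac [-0.1304  0.0414  0.0214] turn frac [-0.003 -0.071  0.007] len 20.8
cap 0.89 [311.3 343.2] 789 [592.10621651 132.49291622  21.60746867]
cap 0.88 [251.7 344.1] 4496 [470.05955296 172.05799992 210.68995295]Traceback (most recent call last):
  File "<stdin>", line 9, in <module>
cv2.error: OpenCV(4.12.0) /io/opencv/modules/imgproc/src/shapedescr.cpp:201: error: (-215:Assertion failed) count >= 0 && (depth == CV_32F || depth == CV_32S) in function 'minEnclosingCircle'
```

View pics/w6.png

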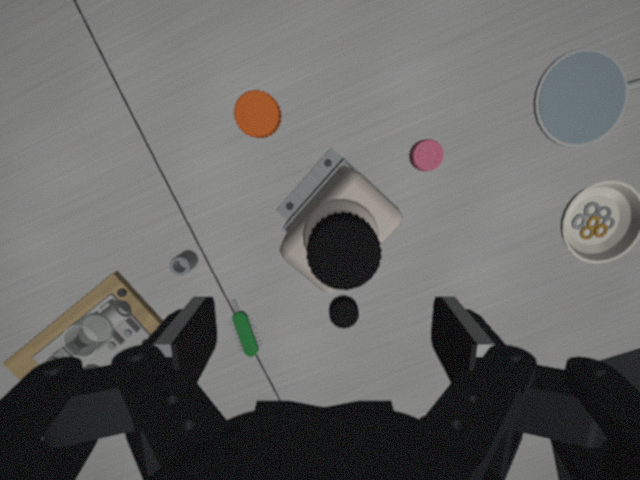

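```bash
cat > capm.py <<'E'
from h import *
def capc(lo=203,hi=218,zt=210):
    s=r.state();info=cam("wrist"); p,d=r.read_camera("wrist"); info2=cam("wrist")
    Q=[];
    K,D,E=info
    a,b=np.mgrid[150:340,220:440];a=a.ravel();b=b.ravel();dd=d[a,b];k=dd>0;a,b,dd=a[k],b[k],dd[k]
    u=cv2.undistortPoints(np.c_[b,a].astype(float)[:,None],K,D)[:,0]
    P=(np.c_[u,np.ones(len(u))]*dd[:,None])@F@E[:3,:3]-E[:3,:3].T@E[:3,3]
    m=(P[:,2]>lo)&(P[:,2]<hi); T=P[m]
    print(len(T),"z",np.median(T[:,2]),"mean",T[:,:2].mean(0),"ext",np.percentile(T,[.5,99.5],axis=0)[:,:2].round(1).tolist(),
      "rectmid",(np.percentile(T,[.5,99.5],axis=0)[:,:2].mean(0)).round(1), "drift",np.abs(info2[2]-E).max())
    print("tool frame mid",np.round(rot(s).inv().apply(np.r_[T[:,:2].mean(0),zt]-s['eef_pos']),1))
    return p
if __name__=="__main__":
    capc(); go([470,172,300])
E
python3 capm.py
```

```text
4306 z 210.76900565886677 mean [471.53018657 171.79984413] ext [[449.1, 148.3], [495.5, 194.8]] rectmid [472.3 171.6] drift 0.4610341313224353
tool frame mid [100.7  13.6   3.7]
clock 6.85 pos [466.8 159.1 311.4] F [ 1.  -0.3 -0.5] T [ 0.03 -0.01  0.03] j6 -1.09 open 1.0
shift mm [11.4 13.2 -1.7] frac [ 0.076   0.0877 -0.0113] turn frac [-0.011 -0.068  0.008] len 17.5
```

move_arm(moves=[[[0, -0.07, 0.008], [0.1, 0.09, 0], 1], [[0, 0, 0], [0.17, 0, 0], 1], [[0, 0, 0], [0, 0, 0], 1]])

```text
clock: 7.22
eef_pos: [472.7, 167.6, 268.5]
tool_rot: [0.692, 0.144, 0.692, -0.146]
contact_force: [0.4, -0.8, -1.0]
opening: 1.001
```

```bash
python3 - <<'E'
from capm import *
go([472,171.8,265])
p=capc(); cv2.imwrite("pics/w7.png",p[:,:,::-1])
go([472,171.8,265])
E
```

```text
clock 7.22 pos [472.7 167.6 268.5] F [ 0.4 -0.8 -1. ] T [ 0.04 -0.    0.01] j6 -1.05 open 1.001
shift mm [ 3.5  3.6 -2.3] frac [ 0.0231  0.0238 -0.0153] turn frac [-0.023  0.002  0.003] len 5.5
6345 z 210.72897147240963 mean [471.08264684 172.1399026 ] ext [[449.0, 148.7], [495.2, 194.9]] rectmid [472.1 171.8] drift 1.3743815128502206
tool frame mid [58.5  3.6 -3.3]
clock 7.28 pos [473.6 167.7 270. ] F [-0.1 -0.1  0.2] T [-0.01  0.01 -0.03] j6 -1.05 open 1.0
shift mm [ 5.   3.1 -3.1] frac [ 0.0332  0.0206 -0.0206] turn frac [-0.023  0.006  0.001] len 6.6
```

View pics/w7.png

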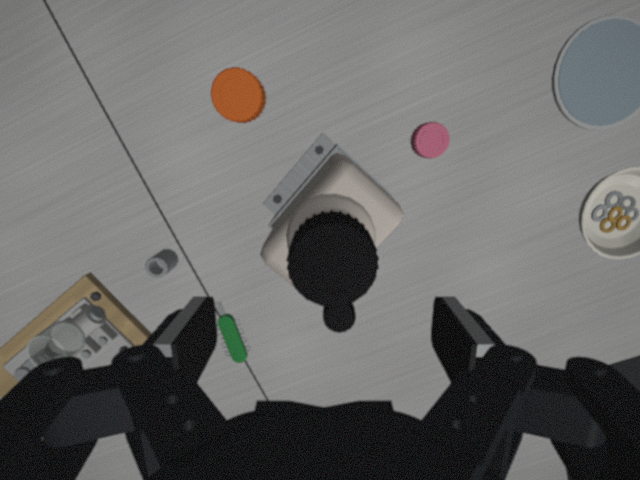

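move_arm(moves=[[[-0.02, 0, 0], [0.06, 0.021, -0.021], 1], [[0, 0, 0], [0.2, 0, 0], 1], [[0, 0, 0], [0.15, 0, 0], 1], [[0, 0, 0], [0, 0, 0], 1]])

```text
clock: 7.78
eef_pos: [474.6, 170.9, 209.9]
tool_rot: [0.696, 0.142, 0.69, -0.141]
contact_force: [0.3, 1.1, -0.4]
opening: 0.999
```

```bash
python3 - <<'E'
from h import *
go([472,171.8,196])
E
```

```text
clock 7.78 pos [474.6 170.9 209.9] F [ 0.3  1.1 -0.4] T [-0.05  0.01 -0.03] j6 -1.06 open 0.999
shift mm [13.8 -0.2 -2.9] frac [ 0.0923 -0.0015 -0.0194] turn frac [-0.006  0.016 -0.005] len 14.1
```

move_arm(moves=[[[0, 0.016, 0], [0.07, -0.001, -0.019], 1], [[0, 0, 0], [0.02, 0, -0.002], 1], [[0, 0, 0], [0, 0, 0], 1]])

```text
clock: 8.15
eef_pos: [473.1, 172.2, 198.1]
tool_rot: [0.694, 0.143, 0.691, -0.14]
contact_force: [-0.3, -0.2, 0.3]
opening: 1.002
```

```bash
python3 - <<'E'
from h import *
go([472,171.8,196])
E
```

```text
clock 8.15 pos [473.1 172.2 198.1] F [-0.3 -0.2  0.3] T [-0.01 -0.04 -0.03] j6 -1.06 open 1.002
shift mm [ 2.  -0.8 -0.9] frac [ 0.0136 -0.0052 -0.006 ] turn frac [-0.006  0.005 -0.009] len 2.4
```

move_arm(moves=[[[0, 0.005, -0.009], [0.01, -0.004, -0.006], 0.3], [[0, 0, 0], [0, 0, 0], 0.3], [[0, 0, 0], [0, 0, 0], 0.3], [[0, 0, 0], [0, 0, 0], 0.3]], newtons=80)

```text
clock: 8.65
eef_pos: [472.6, 172.2, 198.0]
tool_rot: [0.693, 0.142, 0.692, -0.142]
contact_force: [-0.7, -0.3, -1.3]
opening: 0.553
```

```bash
python3 - <<'E'
from h import *
go([472,171.8,196])
p,d=r.read_camera("wrist"); cv2.imwrite("pics/w8.png",p[:,:,::-1]); go([472,171.8,196])
E
```

```text
clock 8.65 pos [472.6 172.2 198. ] F [-0.7 -0.3 -1.3] T [0.02 0.04 0.01] j6 -1.05 open 0.553
shift mm [ 2.  -0.6 -0.5] frac [ 0.013  -0.0039 -0.003 ] turn frac [-0.005  0.004 -0.001] len 2.1
clock 8.7 pos [472.7 172.2 197.9] F [-1.1  0.8  1.6] T [-0.    0.05 -0.04] j6 -1.05 open 0.554
shift mm [ 1.9 -0.6 -0.5] frac [ 0.0128 -0.0039 -0.0031] turn frac [-0.005  0.004 -0.001] len 2.1
```

View pics/w8.png

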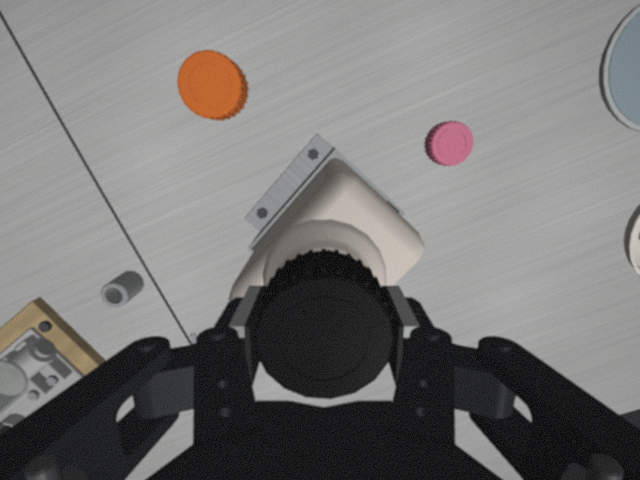

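The cap is held evenly between the pads (opening 0.554, about 47 mm). Now I'll press it down about 5 mm.

move_arm(moves=[[[0, 0, 0], [0.02, 0, 0], 0.3], [[0, 0, 0], [0.015, 0, 0], 0.3], [[0, 0, 0], [0.005, 0, 0], 0.3]])

```text
clock: 9.07
eef_pos: [472.9, 172.2, 193.8]
tool_rot: [0.694, 0.142, 0.692, -0.141]
contact_force: [-5.6, -1.9, 9.4]
opening: 0.556
```

```bash
python3 - <<'E'
from h import *
go([472,171.8,193])
E
```

```text
clock 9.07 pos [472.9 172.2 193.8] F [-5.6 -1.9  9.4] T [-0.11  0.76 -0.03] j6 -1.05 open 0.556
shift mm [ 0.8 -0.8 -0.7] frac [ 0.0053 -0.005  -0.0046] turn frac [-0.005  0.005 -0.002] len 1.3
```

move_arm(moves=[[[0, 0.003, 0], [0.009, -0.002, -0.004], 0.3], [[-0.2, 0, 0], [0.004, 0, 0], 0.3], [[-0.3, 0, 0], [0.003, 0, 0], 0.3]])

```text
clock: 9.45
eef_pos: [474.0, 173.1, 194.8]
tool_rot: [0.708, 0.049, 0.703, -0.047]
contact_force: [-4.8, 2.5, 7.9]
opening: 0.557
```

```bash
python3 - <<'E'
from h import *
go([472.5,171.8,193])
E
```

```text
clock 9.45 pos [474.  173.1 194.8] F [-4.8  2.5  7.9] T [ 0.46  0.63 -0.11] j6 -1.32 open 0.557
shift mm [ 1.8 -1.5 -1.3] frac [ 0.0117 -0.0099 -0.0086] turn frac [ 0.508  0.01  -0.008] len 2.6
```

move_arm(moves=[[[0, 0.01, -0.008], [0.018, -0.006, -0.006], 0.3], [[0, 0, 0], [0.005, 0, 0], 0.3]])

```text
clock: 9.7
eef_pos: [474.0, 173.1, 193.7]
tool_rot: [0.707, 0.047, 0.704, -0.047]
contact_force: [-4.8, -1.0, 7.8]
opening: 0.556
```

```bash
python3 - <<'E'
from h import *
go([472.5,171.8,193],yaw=-8)
p,d=r.read_camera("wrist"); cv2.imwrite("pics/w9.png",p[:,:,::-1])
E
```

```text
clock 9.7 pos [474.  173.1 193.7] F [-4.8 -1.   7.8] T [-0.15  0.8   0.08] j6 -1.32 open 0.556
shift mm [ 0.7 -1.5 -1.3] frac [ 0.0048 -0.0099 -0.0088] turn frac [ 0.014  0.006 -0.002] len 2.1
```

View pics/w9.png

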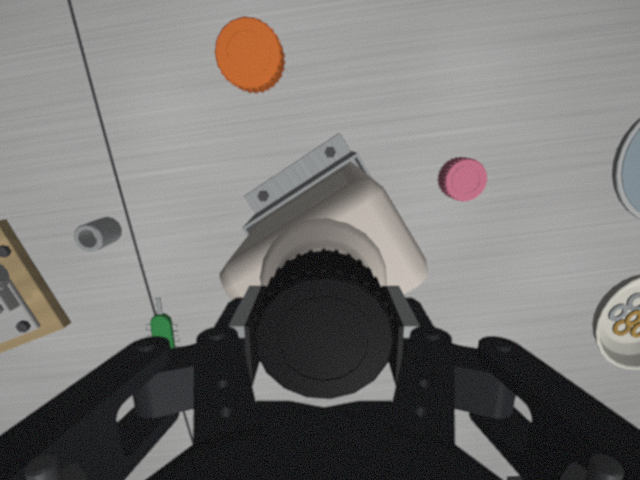

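move_arm(moves=[[[0, 0, 0], [0.016, -0.008, -0.008], 0.3], [[-0.3, 0, 0], [0.015, -0.005, -0.005], 0.3], [[-0.3, 0, 0], [0.015, -0.005, -0.005], 0.3]])

```text
clock: 10.12
eef_pos: [473.8, 173.2, 191.9]
tool_rot: [0.708, -0.066, 0.7, 0.069]
contact_force: [-3.7, 2.6, 12.5]
opening: 0.555
```

```bash
python3 - <<'E'
from h import *
go([472.5,171.8,193],yaw=-23)
E
```

```text
clock 10.12 pos [473.8 173.2 191.9] F [-3.7  2.6 12.5] T [ 0.35  0.77 -0.08] j6 -1.65 open 0.555
shift mm [-1.2 -1.1 -1.5] frac [-0.0078 -0.0076 -0.0101] turn frac [ 1.13   0.02  -0.013] len 2.2
```

move_arm(moves=[[[-0.29, 0.01, 0], [0.008, -0.003, -0.005], 0.3], [[-0.29, 0, 0], [0.011, -0.003, -0.005], 0.3]])

```text
clock: 10.38
eef_pos: [473.9, 173.8, 192.2]
tool_rot: [0.689, -0.175, 0.681, 0.178]
contact_force: [-5.4, 2.9, 13.0]
opening: 0.556
```

```bash
python3 - <<'E'
from h import *
go([472.5,171.8,193],yaw=37)
E
```

```text
clock 10.38 pos [473.9 173.8 192.2] F [-5.4  2.9 13. ] T [ 0.48  0.91 -0.09] j6 -1.97 open 0.556
shift mm [-0.8 -1.1 -2.1] frac [-0.0052 -0.0072 -0.0143] turn frac [-0.27   0.024 -0.003] len 2.5
```

move_arm(moves=[[[-0.29, 0.01, 0], [0.009, -0.003, -0.007], 0.3], [[0, 0, 0], [0.01, 0, -0.003], 0.3]])

```text
clock: 10.62
eef_pos: [473.8, 174.0, 192.5]
tool_rot: [0.672, -0.229, 0.665, 0.232]
contact_force: [-6.2, -1.5, 13.2]
opening: 0.557
```

```bash
python3 - <<'E'
from h import *
go([472.5,171.8,193],yaw=37)
p,d=r.read_camera("wrist"); cv2.imwrite("pics/w10.png",p[:,:,::-1])
E
```

```text
clock 10.62 pos [473.8 174.  192.5] F [-6.2 -1.5 13.2] T [-0.27  1.01  0.11] j6 -2.12 open 0.557
shift mm [-0.6 -0.9 -2.3] frac [-0.0038 -0.0061 -0.0156] turn frac [ 0.034  0.022 -0.001] len 2.6
```

View pics/w10.png

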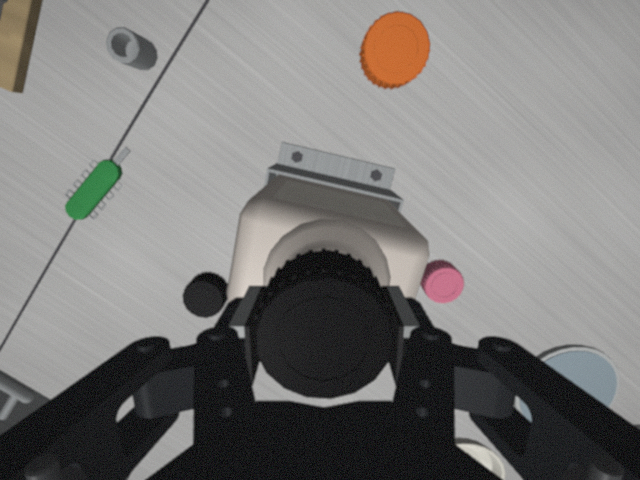

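Turned about 61°, with the cap still seated the same way in the pads. Next I'll lift, slowly at first.

move_arm(moves=[[[0, 0, 0], [-0.02, -0.002, -0.005], 0.3], [[0, 0.01, 0], [-0.03, 0, -0.004], 0.3], [[0, 0, 0], [-0.03, 0, 0], 0.3]])

```text
clock: 11.05
eef_pos: [472.8, 173.8, 205.0]
tool_rot: [0.671, -0.229, 0.666, 0.232]
contact_force: [0.3, 1.5, -1.4]
opening: 0.551
```

```bash
python3 - <<'E'
from h import *
go([472.5,172,230],yaw=38)
E
```

```text
clock 11.05 pos [472.8 173.8 205. ] F [ 0.3  1.5 -1.4] T [ 0.21 -0.   -0.  ] j6 -2.12 open 0.551
shift mm [-25.1  -1.2  -1.2] frac [-0.1671 -0.0081 -0.0077] turn frac [-0.     0.015 -0.004] len 25.1
```

Free, with almost no lifting force. Lift so the rim is about 250 mm high (TCP about 266).

move_arm(moves=[[[0, 0.01, 0], [-0.06, -0.004, -0.004], 0.3], [[0, 0, 0], [-0.1, 0, 0], 0.3], [[0, 0, 0], [-0.15, 0, 0], 0.3], [[0, 0, 0], [-0.1, 0, 0], 0.3], [[0, 0, 0], [0, 0, 0], 0.3]])

```text
clock: 11.68
eef_pos: [473.1, 171.7, 270.8]
tool_rot: [0.669, -0.23, 0.668, 0.23]
contact_force: [-0.2, 0.2, -0.5]
opening: 0.555
```

```bash
python3 - <<'E'
from h import *
go([472.6,172,267],yaw=38)
p,d=r.read_camera("wrist"); cv2.imwrite("pics/w11.png",p[:,:,::-1])
p,d=r.read_camera("side"); cv2.imwrite("pics/s2.png",cv2.resize(p[150:320,220:420],None,fx=3.5,fy=3.5,interpolation=cv2.INTER_CUBIC)[:,:,::-1])
go([472.6,172,267],yaw=38)
E
```

```text
clock 11.68 pos [473.1 171.7 270.8] F [-0.2  0.2 -0.5] T [0.   0.03 0.02] j6 -2.12 open 0.555
shift mm [ 3.8  0.6 -0.2] frac [ 0.0251  0.0039 -0.0012] turn frac [-0.002  0.003  0.001] len 3.8
clock 11.78 pos [472.2 171.6 269. ] F [-0.7 -0.5 -0.8] T [-0.   -0.03  0.  ] j6 -2.12 open 0.552
shift mm [2.  0.1 0.5] frac [0.0135 0.0003 0.0036] turn frac [-0.002 -0.001 -0.003] len 2.1
```

View pics/w11.png

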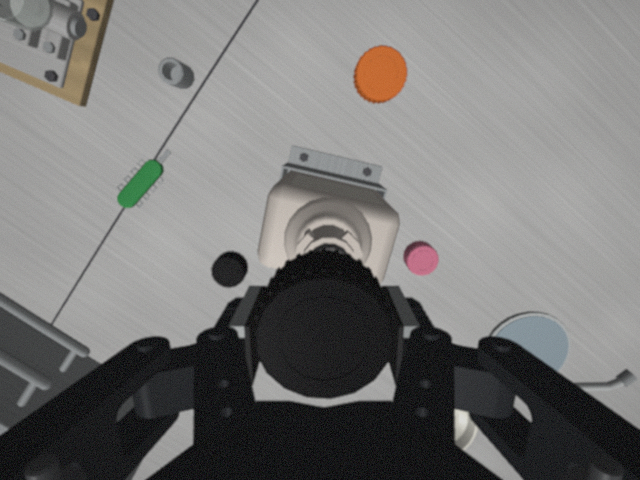

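View pics/s2.png

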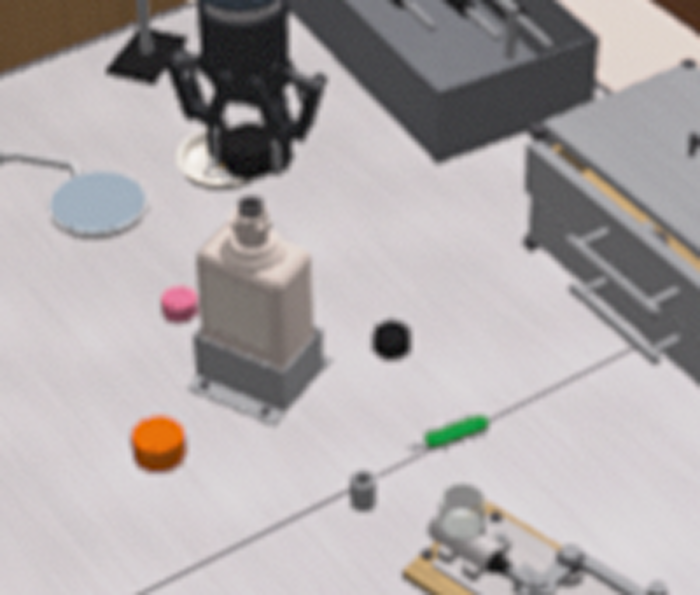

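The cap is off and held above the open neck. Next I'll measure cap height, level and lateral alignment.

```bash
python3 - <<'E'
from h import *
s=r.state();info=cam("wrist"); p,d=r.read_camera("wrist")
T=rot(s)
a,b=np.mgrid[285:385:2,270:380:2];a=a.ravel();b=b.ravel();k=d[a,b]>0
P=np.array([atd("wrist",(i,j),d[i,j],info) for i,j in zip(a[k],b[k])]); P=P[abs(P[:,2]-np.median(P[:,2]))<5]
A=np.c_[P[:,:2]-P[:,:2].mean(0),np.ones(len(P))]; c=np.linalg.lstsq(A,P[:,2],rcond=None)[0]; print("cap top z",c[2],"tilt deg",np.degrees(np.arctan(c[:2])))
# full cap-top extent
a,b=np.mgrid[240:405,240:410];a=a.ravel();b=b.ravel();k=d[a,b]>0
P=np.array([atd("wrist",(i,j),d[i,j],info) for i,j in zip(a[k],b[k])]); 
q=T.inv().apply(P-s['eef_pos']); m=(abs(P[:,2]-c[2])<3)&(abs(q[:,1])<22); print("cap ztool ext",np.percentile(q[m],[.5,99.5],axis=0)[:,2])
# neck rim visible front
print("mouth proj",proj("wrist",[472.3,171.9,200],info))
print("mouth side",proj("side",[472.3,171.9,200]),"top",proj("top",[472.3,171.9,200]))
go([472.3,172,267],yaw=38)
E
```

```text
cap top z 281.8603443099908 tilt deg [ 0.32875897 -0.08080395]
cap ztool ext [-25.05607585  20.32550752]
mouth proj [[265.75202204 327.93497413]]
mouth side [[209.20849351 291.72076073]] top [[233.13423704 249.2346862 ]]
clock 11.82 pos [471.9 171.6 268.5] F [-0.3 -0.3 -1. ] T [-0.01  0.   -0.03] j6 -2.12 open 0.559
shift mm [1.5 0.  0.6] frac [0.0099 0.0003 0.0037] turn frac [-0.002 -0.003 -0.004] len 1.6
```

move_arm(moves=[[[0, 0, 0], [0.016, 0, 0.009], 0.3], [[0, 0, 0], [0, 0, 0], 0.3], [[0, 0, 0], [0, 0, 0], 0.3]])

```text
clock: 12.2
eef_pos: [472.0, 172.4, 263.8]
tool_rot: [0.667, -0.229, 0.671, 0.231]
contact_force: [0.3, -0.0, -0.7]
opening: 0.55
```

```bash
python3 - <<'E'
from h import *
go([472.3,172,266],yaw=38)
s=r.state();info=cam("wrist"); p,d=r.read_camera("wrist"); cv2.imwrite("pics/w12.png",p[:,:,::-1])
a,b=np.mgrid[285:385:2,270:380:2];a=a.ravel();b=b.ravel();k=d[a,b]>0
P=np.array([atd("wrist",(i,j),d[i,j],info) for i,j in zip(a[k],b[k])]); print(np.median(P[:,2]))
r.read_camera("top"); r.read_camera("side")
for c in ("top","side"):
    for o in r.boxes_of(c,"cap")[:5]:print(c,o['conf'],np.round(o['at']),np.round(atz(c,o['at'],264)))
go([472.3,172,266],yaw=38)
E
```

```text
clock 12.2 pos [472.  172.4 263.8] F [ 0.3 -0.  -0.7] T [-0.02 -0.01 -0.02] j6 -2.12 open 0.55
shift mm [-2.2 -0.5  0. ] frac [-0.0147 -0.0032  0.    ] turn frac [-0.002 -0.009 -0.007] len 2.3
276.559825030369
top 0.82 [292. 277.] [353. 104. 264.]
top 0.72 [191. 279.] [551. 102. 264.]
top 0.61 [197. 326.] [539.   9. 264.]
top 0.37 [244. 266.] [446. 127. 264.]
side 0.64 [196. 294.] [471. 151. 264.]
side 0.58 [245. 332.] [441. -89. 264.]
side 0.55 [278. 267.] [231. -98. 264.]
clock 12.45 pos [472.2 172.4 264.3] F [-0.3  0.7  0.6] T [0.   0.02 0.06] j6 -2.12 open 0.558
shift mm [-1.7 -0.3 -0.2] frac [-0.0114 -0.0023 -0.0012] turn frac [-0.002 -0.008 -0.007] len 1.7
```

```bash
python3 -c "
from cell import r
print(r.hand_in())"
```

```text
the job is handed in; nothing more can be done
None
```

The pin is home, and the cap is off the bottle and held level about 5 cm above its mouth. I handed the job in at about 12.5 s of the 48 s.

- **Pin:** I pushed it down with the closed fingertips until it stopped hard. The wrist force vector was about 44 N at that point. Afterwards the depth picture showed the head's top at about 52 mm and the fork's top face at about 48 mm, which fits a seated 4 mm head.
- **Cap:** I gripped it at 80 N and pressed it 4 to 6 mm, with 8 to 13 N on the wrist. It eased to about 3 mm for a moment during the first turn, so I pressed it again before carrying on. I turned it about 61° anticlockwise and it came off with almost no lifting force.
- **Last checks:**
  - **Height:** the cap's top is at about 276.6 mm, so its rim is about 249 mm high, 4.9 cm above the mouth.
  - **Level:** the tool is within about 0.4° of vertical.
  - **Sideways:** the gripper is within 1 mm of the axis I measured for the bottle. The cap may sit 1 to 2 mm off centre in the gripper; I corrected for most of that.
  - **Grip:** the opening is steady at about 0.55.
- **Disagreements:** in the last top picture the network did not find the held cap, which the gripper hides, and reported only other objects. In the side picture it found it about 20 mm off in y at the assumed height. I relied on the wrist camera's depth and the arm's pose instead.
- **Other loose things:** I did not touch them.

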